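Hold the spring clip gaping around the edge of the mate recipe card

TASK

Pick up the green spring clip by squeezing its tails so that its jaws gape, and hold it gaping, level, around the white-striped upright edge of the blue card, about half-way up that edge: the edge well inside the mouth, with the clip touching neither card nor coaster, so that a second card can be slipped in. Finish while still squeezing and holding the clip there in the air, nothing put down or let go. Be gentle with the blue card, and leave the red card, the mate gourd and the sugar tin where they are.

Things in the scene. Friction and masses are not known exactly. Their poses are not given: they have to be found in the camera images.
- clip_hinge (a point): Centre of the green plastic spring clip, on its hinge pin, half-way up. It starts lying on its side, shut, on the shelf: 44 mm high, 98 mm long, about 70 g, pin vertical (z), this point 22 mm up. Two jaws point to its own -y, ending 48 mm from the pin; two tails spread to its own +y, ending 50 mm from the pin, 54 mm over their outsides there. x is across the clip
- clip_grip (a point): Where to squeeze, along the clip's own x: midway between the tails, 40 mm from the pin along own +y, half-way up. Axes as clip_hinge. Each tail resists with about 4 N shut, 10 N fully squeezed; 20 to 40 N of grip is ample. Fully squeezed (its own stop) the outer tail faces are parallel, 24 mm apart. Let go, the spring shuts the jaws
- clip_mouth (a point): Middle of the mouth, 46 mm from the pin along the clip's own -y, half-way up. Axes as clip_hinge. The jaws open equally to both sides of the plane x = 0: fully gaping they form a V, 28 mm wide inside at the tips (40 mm over their outsides), narrowing to nothing at the pin; shut, 11 mm thick over both
- clip_jaw (a joint): angle by which one half of the clip has turned about the pin: 0 shut, 0.30 rad fully gaping; the other half turns as much the other way
- clip: the whole clip; origin under the hinge pin on its underside, axes as for clip_hinge
- card_edge (a point): Point on the white-striped upright edge (the robot's left) of the blue card, 66 mm above the shelf, half-way up its free height. Own +y points out of the card; the card runs to own -y. It is a stiff board 3 mm thick (own x), 130 mm wide (own y), top 110 mm above the shelf, standing in a round wooden coaster 96 mm across, 18 mm high, under its middle
- bluecard: the blue card with its coaster, one loose piece of 450 g; origin under its centre, card plane along own y and z, striped edge at own y = +65 mm. It and the red card stand one nearer and one farther from the robot, either way round
- redcard: a red card of the same size in a coaster of its own, to be left alone; origin under its centre
- gourd: terracotta mate gourd, 82 mm across, 85 mm high, with a steel bombilla leaning out of it to 170 mm height; to be left alone; origin under its centre
- tin: yellow enamel sugar tin, 89 mm square, 99 mm high, lid shut; to be left alone; origin under its centre
Things that resemble listed ones, but are neither listed nor needed, are in the scene too. Of the things shaped like the clip, the green one is meant.

How it is judged:
On the way:
1. the clip is squeezed open and held up off the shelf, clear of the card (value of joint clip_jaw above 0.18 rad and height (world z) of clip_hinge above 0.04 m and contact force between the fingers and clip above 2 N and distance between clip_hinge and card_edge above 0.05 m), for 0.1 s.
At the end, for the whole second after the job is handed in: Clip still held, at rest and level, each half open over 0.18 rad; striped edge 4-40 mm from the pin, within 10 mm of the clip's mid plane and 25 mm of its mid height, in line within 0.3 rad; under 0.3 N between clip and card; blue card upright, within 20 mm of its start (value of joint clip_jaw above 0.18 rad and contact force between the fingers and clip above 2 N and contact force between clip and bluecard below 0.3 N and y of card_edge in the frame of clip_hinge between -0.04 and -0.004 m and x of card_edge in the frame of clip_hinge between -0.01 and 0.01 m and z of card_edge in the frame of clip_hinge between -0.025 and 0.025 m and angle between the y axis of clip_hinge and the y axis of card_edge, either way round below 0.3 rad and angle between clip_hinge's own z axis and vertical below 0.3 rad and angle between bluecard's own z axis and vertical below 0.05 rad and distance of bluecard from where it was at the start of the episode below 0.02 m and linear speed of clip below 0.03 m/s); the arm keeps its last pose, push and grip.
It fails at once if the blue card is pushed hard by the clip, or shoved about (over 20 mm) or tipped (contact force between clip and bluecard above 8 N or distance of bluecard from where it was at the start of the episode above 0.02 m or angle between bluecard's own z axis and vertical above 0.2 rad).
It fails at once if the red card, the gourd or the tin is disturbed (over 15 mm) (distance of any of redcard, gourd, tin from where it was at the start of the episode above 0.015 m).
It also fails if it takes over 35 s, if anything falls off the work surface, if the arm or the gripper's body presses on something with over 40 N, if the wrist force passes 120 N, or if a joint passes its speed limit or range.

ROBOT

A 6-joint arm with a two-finger parallel gripper is mounted at the origin on the work surface. World frame = base frame: x ahead of the robot, y to its left, z up, the work surface at z = 0. Lengths are in m, angles in rad, forces in N, time in s.
With the tool pointing down it reaches from about 0.35 to 0.775 m from the base axis. Payload 5.5 kg.
Tool frame: the origin (TCP) lies midway between the tips of the shut fingers; the grasp point (between the pads) lies 19 mm behind it; z points along the fingers, y is the line along which they close (so a half turn about z gives the same grasp; the last joint's range is limited). The gripper opens to 85 mm and grips with 20 to 120 N. Pads are 22 mm wide; open, the fingers measure 114 mm over their backs; the gripper's body (76 mm by 85 mm) begins 54 mm behind the grasp point. The pads swing forward as they close: fully open they stand 13 mm farther back than shut.
Start: joints at [-1.32, 0.313, 0.046, 1.304, 0, 1.431], TCP at [0.219, -0.532, 0.231] pointing down, gripper open.
Joint ranges: [-2.76, 2.76], [-0.86, 1.69], [-1.03, 1.26], [-2.2, 2.34], [-1.47, 1.5], [-3.14, 3.14]. Speed limits (rad/s): [2.57, 2.57, 3.14, 3.14, 3.14, 3.14].

INTERFACE

Orientations are given as a unit quaternion [w, x, y, z].
In Python, from workcell import env gives the robot as it stands. The module is installed in compiled form; this text tells all that it offers.
- The arm moves only by the tool servo_tool, never from a script. Its argument "increments" is a list of rows, each an object of numbers: "grip": the closure, from 0 (fully open) to 1 (shut); "x", "y", "z": the shift along the tool's x, y, z in mm; "roll": the turn about the tool's z in degrees. In form: [{"grip": .., "x": .., "y": .., "z": .., "roll": ..}, ...]. A call has 1 to 5 rows; each row shifts and turns the commanded pose from where the row before left it, along the tool's axes as they then stand; what a row does not reach is not made up. A row lasts 1/12 s, in which the tool goes at most 41.7 mm and 7.16 degrees, less where a joint would pass 70% of its speed; a pose out of reach is approached as far as the arm can. A call is refused whole if a number of a shift passes 41.7 or a number of a turn 7.16, either way. A call with a gripper value outside its range is refused whole. The fingers move at their own pace and stop on an object; "grip_force" is the grip in N (left out, the last holds). Time passes only in rows, so rows that do not move let the fingers close. It gives the time, the measured TCP pose, the force, the opening and the grip force at its end, in the units of the state.
- env.get_state(): the state, without advancing time (a new reading comes with each control period).
- env.read_camera(name): name is "scene" or "side" or "wrist"; returns the picture (400x640x3 uint8, red, green, blue); there is no depth.
- env.get_calibration(name): a dict with "vertical_fov" (degrees; the focal length in pixels is half the picture's height over the tangent of half this angle, whatever the lens; pixels are square), "cx", "cy" (the principal point, pixels), "rvec" (rotation vector, rad) and "tvec" (3), from world to camera coordinates, as OpenCV has them; the wrist camera has in their place "tool_from_camera" (4x4, takes a point from camera to tool coordinates, whose origin is the TCP and whose axes are the flange's). Camera axes: x right, y down, z forward; pixel columns grow to the right and rows downward; lengths in m; the calibration is good to about 2 mm. A picture is of the moment at which its call begins: read the wrist's pose just before it. get_calibration takes no time and is no camera call.
- env.hand_in(): hands the job in; it is judged then, once.
The state is a dict: "clock": time; "joint_pos": joint angles; "qvel": joint speeds; "tau": joint torques, N m; "tcp_pos": TCP position; "orientation": TCP orientation; "wrist_force": force on the tool from outside, world axes, zero at the start; "ft_torque": the same for the moment, N m; "finger_gap": finger opening in m; "grip_force": force on a finger pad.
Only numpy, scipy, OpenCV 4.12 (cv2) and the standard library are available. Lean on these libraries where they do the work, as an engineer would, in place of code of your own. Each camera call takes 0.05 s, during which the arm holds its last target. There are 200 camera calls.

## Working session

There is one attempt and no reset: what is moved stays moved. The work goes in short steps, Python scripts to look and compute and a tool call to move; the robot and the scene stay as the last step left them, time stands still between calls to the robot, and variables do not carry over. Pictures are saved under pics/ and viewed, at most 10 in all, crops included, and the job is handed in when it is done.

Besides the shell and the picture viewer there is one more tool, called after "Emit:" as name(argument=value, ...) on one line, values as JSON. servo_tool: Moves the arm, as the interface text tells. Its arguments: {"type":"object","properties":{"increments":{"type":"array"},"grip_force":{"type":"number"}},"required":["increments"]}

```bash
mkdir -p pics; cat > h.py <<'E'
import numpy as np, cv2
from workcell import env
from scipy.spatial.transform import Rotation as R
def cam(name):
    c=env.get_calibration(name); f=200/np.tan(np.radians(c["vertical_fov"])/2)
    K=np.array([[f,0,c["cx"]],[0,f,c["cy"]],[0,0,1]])
    if name=="wrist":
        s=env.get_state(); w,x,y,z=s["orientation"]
        T=np.eye(4);T[:3,:3]=R.from_quat([x,y,z,w]).as_matrix();T[:3,3]=s["tcp_pos"]
        T=T@np.array(c["tool_from_camera"])
    else:
        T=np.eye(4);Rm=cv2.Rodrigues(np.array(c["rvec"],float))[0]
        T[:3,:3]=Rm.T;T[:3,3]=-Rm.T@np.array(c["tvec"],float).ravel()
    return K,T
def plane(KT,uv,z):
    K,T=KT; uv=np.atleast_2d(uv).astype(float)
    d=(T[:3,:3]@np.linalg.inv(K)@np.c_[uv,np.ones(len(uv))].T).T
    return T[:3,3]+d*((z-T[2,3])/d[:,2])[:,None]
def proj(KT,P):
    K,T=KT; p=(np.atleast_2d(P)-T[:3,3])@T[:3,:3]@K.T
    return p[:,:2]/p[:,2:]
def shot(name,fn):
    KT=cam(name); im=env.read_camera(name); cv2.imwrite(f"pics/{fn}.png",im[:,:,::-1]); return KT,im
E
python3 - <<'E'
from h import *
for n in("scene","side","wrist"):
    KT,im=shot(n,n+"0"); print(n,KT[1].round(3).tolist(),KT[0][0,0])
a=[cv2.imread(f"pics/{n}0.png") for n in("scene","side","wrist")]
s=env.get_state();print(s["tcp_pos"],s["orientation"],s["finger_gap"],s["clock"])
E
```

```text
scene [[-0.493, 0.693, -0.526, 1.058], [0.87, 0.381, -0.314, 0.281], [-0.018, -0.612, -0.791, 0.904], [0.0, 0.0, 0.0, 1.0]] 415.89637995619495
side [[-0.921, -0.186, 0.342, 0.174], [-0.389, 0.482, -0.785, 0.767], [-0.019, -0.856, -0.516, 0.615], [0.0, 0.0, 0.0, 1.0]] 368.06926659573435
wrist [[0.381, -0.876, -0.295, 0.294], [-0.925, -0.361, -0.121, -0.5], [-0.0, 0.319, -0.948, 0.373], [0.0, 0.0, 0.0, 1.0]] 331.70541336625325
[ 0.21892709 -0.53127861  0.23060536] [-7.07509110e-04  9.80969498e-01  1.94160605e-01 -5.31963266e-05] 0.085122983265885 0.15
```

View pics/scene0.png

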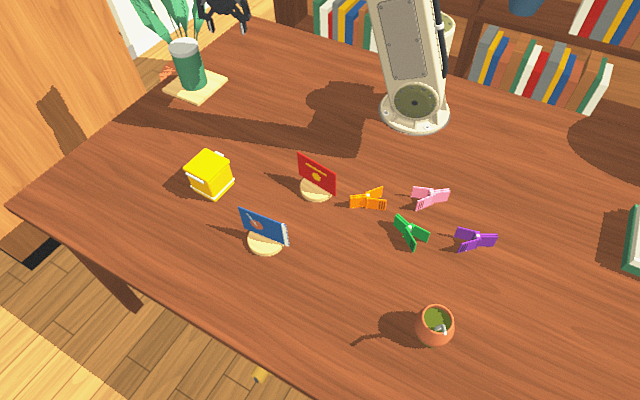

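View pics/side0.png

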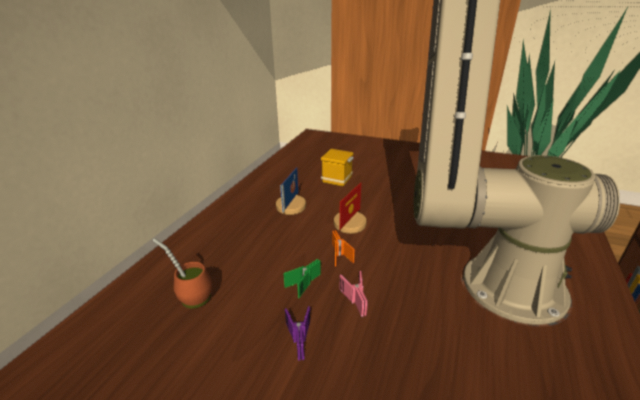

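Scene shows the green clip at about (411,231), the blue card at (263,228) with its white stripe at (287,235), the red card at (316,172), the gourd at (435,325) and the tin at (209,175). Side view: green clip at (303,276), blue card at (290,188).

```bash
python3 - <<'E'
from h import *
a=cv2.imread("pics/scene0.png")
b=cv2.imread("pics/side0.png")
c1=cv2.resize(a[200:265,380:440],None,fx=6,fy=6,interpolation=cv2.INTER_CUBIC)
c2=cv2.resize(a[195:260,230:296],None,fx=6,fy=6,interpolation=cv2.INTER_CUBIC)
cv2.imwrite("pics/crop0.png",np.hstack([c1,c2]))
KT=cam("scene")
hsv=cv2.cvtColor(a,cv2.COLOR_BGR2HSV)
g=cv2.inRange(hsv,(45,120,60),(80,255,255)); g[:,:370]=0; g[:190]=0;g[:,445:]=0;g[265:]=0
n,l,st,ce=cv2.connectedComponentsWithStats(g); print(st[1:],ce[1:])
bl=cv2.inRange(hsv,(100,120,60),(125,255,255)); bl[:190]=0; bl[:,330:]=0
n,l,st,ce=cv2.connectedComponentsWithStats(bl);i=1+st[1:,4].argmax();print(st[i],ce[i])
c=cv2.findContours((l==i).astype('uint8'),0,1)[0][0];print(cv2.approxPolyDP(c,4,True).ravel())
for nm,uv,z in [("clip",(411,229),.03),("tin",(209,160),.099),("gourd",(435,318),.085),("redtop",(316,173),.11),("coaster",(265,242),.018),("redcoaster",(316,190),.018)]: print(nm,plane(KT,uv,z).round(3))
E
```

```text
[[394 214  36  38 543]] [[410.18232044 230.93186004]]
[238 207  46  37 653] [262.62480858 225.23124043]
[238 207 246 228 283 243 281 223]
clip [[0.457 0.173 0.03 ]]
tin [[ 0.559 -0.369  0.099]]
gourd [[0.673 0.305 0.085]]
redtop [[ 0.47  -0.091  0.11 ]]
coaster [[ 0.661 -0.131  0.018]]
redcoaster [[ 0.456 -0.104  0.018]]
```

View pics/crop0.png

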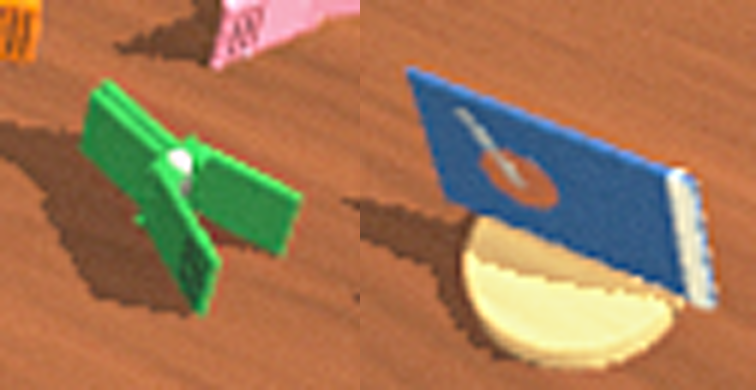

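The crop shows the clip's jaws pointing up-left (tip top about (397,214)), its pin at (410,226) and tail tops at (430,233) and (416,244). The card's top edge runs from (238,207) to the stripe at (285.5,224).

```bash
python3 - <<'E'
from h import *
KT=cam("scene")
P=plane(KT,[(397,214),(410,226.3),(429.8,233),(415.5,243.5)],.044);print(P.round(4))
t=(P[2]+P[3])/2;d=t-P[0];print("axis jaw->tail",np.degrees(np.arctan2(d[1],d[0])),np.linalg.norm(d), "mid",(t+P[0])/2)
C=plane(KT,[(238.3,206.7),(285.5,223.7)],.11);print(C.round(4));e=C[1]-C[0];print(np.linalg.norm(e),np.degrees(np.arctan2(e[1],e[0])))
s=env.get_state();w,x,y,z=s["orientation"];print(R.from_quat([x,y,z,w]).as_matrix().round(3),s["joint_pos"])
print(np.array(env.get_calibration("wrist")["tool_from_camera"]).round(3).tolist())
E
```

```text
[[0.4419 0.1268 0.044 ]
 [0.4609 0.1699 0.044 ]
 [0.4559 0.2196 0.044 ]
 [0.5007 0.2004 0.044 ]]
axis jaw->tail 66.36250680644329 0.09073030355675572 mid [0.46008108 0.16840151 0.044     ]
[[ 0.6515 -0.2006  0.11  ]
 [ 0.6382 -0.0751  0.11  ]]
0.1261941234943606 96.04365252891203
[[ 0.925  0.381 -0.   ]
 [ 0.381 -0.925  0.001]
 [ 0.    -0.001 -1.   ]] [-1.31958548e+00  3.13856776e-01  4.52596713e-02  1.30361797e+00
 -2.72970953e-05  1.43120370e+00]
[[-0.0, -0.948, -0.32, 0.082], [1.0, -0.0, 0.001, -0.0], [-0.001, -0.32, 0.948, -0.142], [0.0, 0.0, 0.0, 1.0]]
```

Emit:
servo_tool(increments=[{"grip": 0, "x": 0, "y": 0, "z": 0, "roll": -7}, {"grip": 0, "x": 0, "y": 0, "z": 0, "roll": -7}, {"grip": 0, "x": 0, "y": 0, "z": 0, "roll": -7}, {"grip": 0, "x": 0, "y": 0, "z": 0, "roll": -7}, {"grip": 0, "x": 0, "y": 0, "z": 0, "roll": -7}], grip_force=30)

```text
clock: 0.57
tcp_pos: [0.219, -0.5314, 0.2309]
orientation: [-0.0, 0.876, 0.483, 0.0]
wrist_force: [-0.0, -1.2, 0.6]
finger_gap: 0.0852
grip_force: 0.0
```

Emit:
servo_tool(increments=[{"grip": 0, "x": 38, "y": -9, "z": 0, "roll": 0}, {"grip": 0, "x": 38, "y": -9, "z": 0, "roll": 0}, {"grip": 0, "x": 38, "y": -9, "z": 0, "roll": 0}, {"grip": 0, "x": 38, "y": -9, "z": 0, "roll": 0}, {"grip": 0, "x": 38, "y": -9, "z": 0, "roll": 0}])

```text
clock: 0.98
tcp_pos: [0.2836, -0.3455, 0.2309]
orientation: [-0.0, 0.877, 0.48, 0.0]
wrist_force: [0.9, 0.8, -0.6]
finger_gap: 0.0853
grip_force: 0.0
```

Emit:
servo_tool(increments=[{"grip": 0, "x": 38, "y": -9, "z": 0, "roll": 0}, {"grip": 0, "x": 38, "y": -9, "z": 0, "roll": 0}, {"grip": 0, "x": 38, "y": -9, "z": 0, "roll": 0}, {"grip": 0, "x": 38, "y": -9, "z": 0, "roll": 0}, {"grip": 0, "x": 38, "y": -9, "z": 0, "roll": 0}])

```text
clock: 1.4
tcp_pos: [0.348, -0.1612, 0.2313]
orientation: [0.0, 0.877, 0.48, 0.0]
wrist_force: [0.2, 0.2, -0.4]
finger_gap: 0.0854
grip_force: 0.0
```

Emit:
servo_tool(increments=[{"grip": 0, "x": 38, "y": -9, "z": 0, "roll": 0}, {"grip": 0, "x": 38, "y": -9, "z": 0, "roll": 0}, {"grip": 0, "x": 38, "y": -9, "z": 0, "roll": 0}, {"grip": 0, "x": 38, "y": -9, "z": 0, "roll": 0}, {"grip": 0, "x": 38, "y": -9, "z": 0, "roll": 0}])

```text
clock: 1.82
tcp_pos: [0.4125, 0.0232, 0.2313]
orientation: [0.0, 0.877, 0.48, 0.0]
wrist_force: [0.8, -1.9, -0.4]
finger_gap: 0.0854
grip_force: 0.0
```

Emit:
servo_tool(increments=[{"grip": 0, "x": 38, "y": -9, "z": 0, "roll": 0}, {"grip": 0, "x": 38, "y": -9, "z": 0, "roll": 0}, {"grip": 0, "x": 38, "y": -9, "z": 0, "roll": 0}, {"grip": 0, "x": 38, "y": -9, "z": 0, "roll": 0}, {"grip": 0, "x": 38, "y": -9, "z": 0, "roll": 0}])

```text
clock: 2.23
tcp_pos: [0.477, 0.2077, 0.231]
orientation: [0.0, 0.877, 0.48, -0.0]
wrist_force: [0.5, -0.2, 0.7]
finger_gap: 0.0856
grip_force: 0.0
```

Emit:
servo_tool(increments=[{"grip": 0, "x": 0, "y": 0, "z": 0, "roll": -5}, {"grip": 0, "x": 0, "y": 0, "z": 0, "roll": -4}, {"grip": 0, "x": 0, "y": 0, "z": 0, "roll": 0}, {"grip": 0, "x": 0, "y": 0, "z": 0, "roll": 0}])

```text
clock: 2.57
tcp_pos: [0.4767, 0.2056, 0.2309]
orientation: [-0.0, 0.837, 0.547, -0.0]
wrist_force: [0.6, 0.6, -0.4]
finger_gap: 0.0855
grip_force: 0.0
```

```bash
python3 - <<'E'
from h import *
KT,im=shot("wrist","w1")
hsv=cv2.cvtColor(im,cv2.COLOR_RGB2HSV)
g=cv2.inRange(hsv,(45,120,60),(80,255,255))
n,l,st,ce=cv2.connectedComponentsWithStats(g);i=1+st[1:,4].argmax();print(st[i],ce[i])
c=cv2.findContours((l==i).astype('uint8'),0,1)[0];c=max(c,key=len);p=cv2.approxPolyDP(c,4,True)[:,0];print(p.tolist())
print(env.get_state()["tcp_pos"],KT[1].round(3).tolist())
E
```

```text
[316 164  22  90 450] [324.34444444 206.73555556]
[[335, 164], [324, 196], [318, 198], [317, 253], [319, 219], [325, 217], [337, 176]]
[0.47676643 0.20532123 0.23106264] [[0.916, -0.381, -0.129, 0.509], [-0.402, -0.867, -0.294, 0.281], [0.0, 0.321, -0.947, 0.373], [0.0, 0.0, 0.0, 1.0]]
```

View pics/w1.png

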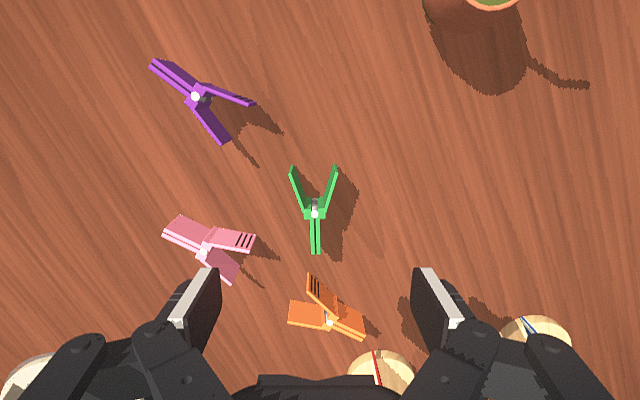

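The wrist view shows the green clip with pin (315,211), jaw tip (315,253) and tail ends (291,167) and (336,166); pink lies to its left, tail end (240,282) and (255,238).

```bash
python3 - <<'E'
from h import *
im=cv2.cvtColor(cv2.imread("pics/w1.png"),cv2.COLOR_BGR2HSV)
s=env.get_state();KT=cam("wrist");w,x,y,z=s["orientation"];M=R.from_quat([x,y,z,w]).as_matrix()
P=plane(KT,[(315.5,253),(315,209),(291.5,166.5),(335.5,165)],.044);print(P.round(4))
t=(P[2]+P[3])/2;d=t-P[0];d/=np.linalg.norm(d);print(np.linalg.norm(t-P[0]),"axis",np.degrees(np.arctan2(d[1],d[0])))
pin=t-.05*d; g=pin+.04*d; print("pin",pin,P[0]+.048*d,"grip",g)
print("tool move mm",(M.T@(g-s["tcp_pos"])*1000).round(1),"heading x",np.degrees(np.arctan2(M[1,0],M[0,0])))
for a,b in(((160,85),(179,255)),((0,0),(1,1))):pass
m=cv2.inRange(im,(160,60,120),(179,200,255));m[:, :150]=0;m[:,265:]=0;m[:200]=0;m[300:]=0
c=max(cv2.findContours(m,0,1)[0],key=cv2.contourArea)[:,0]
for zz in(.044,.0):
  Q=plane(KT,c,zz);L=(Q-g)@M; print("pink tool-rel",zz,L[:,:2].min(0).round(3),L[:,:2].max(0).round(3),L[L[:,1].argmin()].round(3),L[L[:,1].argmax()].round(3))
E
```

```text
[[0.441  0.125  0.044 ]
 [0.4613 0.1725 0.044 ]
 [0.458  0.2238 0.044 ]
 [0.4992 0.2073 0.044 ]]
0.09801519480211568 axis 67.45180680526383
pin [0.45942276 0.1693452  0.044     ] [0.45941693 0.16933116 0.044     ] grip [0.47476117 0.20628749 0.044     ]
tool move mm [  0.2  -2.2 187.1] heading x 66.26612871693506
pink tool-rel 0.044 [-0.088 -0.159] [-0.043 -0.064] [-0.058 -0.159  0.   ] [-0.065 -0.064  0.   ]
pink tool-rel 0.0 [-0.111 -0.18 ] [-0.06  -0.072] [-0.077 -0.18   0.044] [-0.085 -0.072  0.044]
```

Emit:
servo_tool(increments=[{"grip": 0, "x": 0, "y": -2, "z": 40, "roll": -1}, {"grip": 0, "x": 0, "y": 0, "z": 40, "roll": 0}, {"grip": 0, "x": 0, "y": 0, "z": 40, "roll": 0}, {"grip": 0, "x": 0, "y": 0, "z": 40, "roll": 0}, {"grip": 0, "x": 0, "y": 0, "z": 35, "roll": 0}])

```text
clock: 3.03
tcp_pos: [0.4745, 0.2054, 0.0345]
orientation: [0.0, 0.833, 0.554, -0.0]
wrist_force: [0.4, 0.8, -0.6]
finger_gap: 0.0854
grip_force: 0.0
```

Emit:
servo_tool(increments=[{"grip": 0, "x": 0, "y": 0, "z": 20, "roll": 0}, {"grip": 0, "x": 0, "y": 0, "z": 8, "roll": 0}, {"grip": 0.3, "x": 0, "y": 0, "z": 0, "roll": 0}, {"grip": 0.6, "x": 0, "y": 0, "z": 0, "roll": 0}, {"grip": 1, "x": 0, "y": 0, "z": 0, "roll": 0}])

```text
clock: 3.45
tcp_pos: [0.4768, 0.2066, 0.0101]
orientation: [0.001, 0.832, 0.554, 0.002]
wrist_force: [-0.1, 0.1, 4.9]
finger_gap: 0.0514
grip_force: 5.3
```

Emit:
servo_tool(increments=[{"grip": 1, "x": 0, "y": 0, "z": 0, "roll": 0}, {"grip": 1, "x": 0, "y": 0, "z": 0, "roll": 0}, {"grip": 1, "x": 0, "y": 0, "z": 0, "roll": 0}, {"grip": 1, "x": 0, "y": 0, "z": 0, "roll": 0}, {"grip": 1, "x": 0, "y": 0, "z": 0, "roll": 0}])

```text
clock: 3.87
tcp_pos: [0.4793, 0.2074, 0.0125]
orientation: [0.001, 0.832, 0.555, 0.004]
wrist_force: [0.4, 0.0, 11.7]
finger_gap: 0.0218
grip_force: 29.9
```

Emit:
servo_tool(increments=[{"grip": 1, "x": 0, "y": 0, "z": -10, "roll": 0}, {"grip": 1, "x": 0, "y": 0, "z": -25, "roll": 0}, {"grip": 1, "x": 0, "y": 0, "z": -35, "roll": 0}, {"grip": 1, "x": 0, "y": 0, "z": -35, "roll": 0}, {"grip": 1, "x": 0, "y": 0, "z": -35, "roll": 0}])

```text
clock: 4.28
tcp_pos: [0.475, 0.2063, 0.1514]
orientation: [0.0, 0.832, 0.555, 0.001]
wrist_force: [1.1, -0.4, -0.8]
finger_gap: 0.0217
grip_force: 29.4
```

Emit:
servo_tool(increments=[{"grip": 1, "x": 0, "y": 0, "z": -20, "roll": -6}, {"grip": 1, "x": 0, "y": 0, "z": 0, "roll": -6}, {"grip": 1, "x": 0, "y": 0, "z": 0, "roll": -6}, {"grip": 1, "x": 0, "y": 0, "z": 0, "roll": -6}, {"grip": 1, "x": 0, "y": 0, "z": 0, "roll": -5}])

```text
clock: 4.7
tcp_pos: [0.4755, 0.2064, 0.1704]
orientation: [0.001, 0.665, 0.747, 0.001]
wrist_force: [-0.2, 0.4, -1.9]
finger_gap: 0.0217
grip_force: 29.5
```

```bash
python3 - <<'E'
from h import *
KT,im=shot("wrist","w2")
KT2,im2=shot("side","s2")
s=env.get_state();print(s["tcp_pos"],s["orientation"],s["finger_gap"],s["grip_force"],KT[1].round(4).tolist())
cv2.imwrite("pics/v2.png",np.hstack([im[100:,150:550],cv2.resize(im2[120:320,220:420],(400,400))[:300]])[:,:,::-1])
E
```

```text
[0.47541883 0.20638397 0.16994569] [6.21862921e-04 6.66561120e-01 7.45449598e-01 8.84813015e-04] 0.02215633039436424 29.417290484743717 [[0.9932, 0.109, 0.0403, 0.4648], [0.1162, -0.9409, -0.318, 0.288], [0.0032, 0.3206, -0.9472, 0.3125], [0.0, 0.0, 0.0, 1.0]]
```

View pics/v2.png

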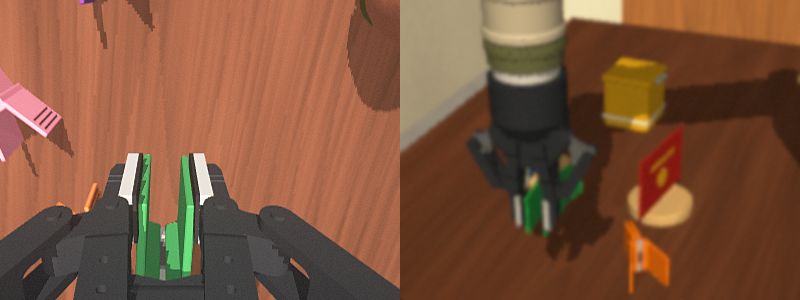

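Clip is held squeezed between the pads (tails at about (297,255) and (338,255) full-picture). Next to a spot outside the striped edge.

Emit:
servo_tool(increments=[{"grip": 1, "x": -17, "y": 13, "z": 11, "roll": 0}, {"grip": 1, "x": -17, "y": 13, "z": 11, "roll": 0}, {"grip": 1, "x": -17, "y": 13, "z": 11, "roll": 0}, {"grip": 1, "x": -17, "y": 13, "z": 11, "roll": 0}, {"grip": 1, "x": -17, "y": 13, "z": 11, "roll": 0}])

```text
clock: 5.22
tcp_pos: [0.5501, 0.1284, 0.1139]
orientation: [0.0, 0.668, 0.744, 0.0]
wrist_force: [0.8, -0.1, -1.0]
finger_gap: 0.0222
grip_force: 29.4
```

Emit:
servo_tool(increments=[{"grip": 1, "x": -17, "y": 13, "z": 12, "roll": 0}, {"grip": 1, "x": -17, "y": 13, "z": 12, "roll": 0}, {"grip": 1, "x": -17, "y": 13, "z": 12, "roll": 0}, {"grip": 1, "x": -17, "y": 13, "z": 12, "roll": 0}, {"grip": 1, "x": -16, "y": 13, "z": 10, "roll": 0}])

```text
clock: 5.63
tcp_pos: [0.6238, 0.0519, 0.0553]
orientation: [0.0, 0.668, 0.744, 0.0]
wrist_force: [0.3, -0.4, -0.4]
finger_gap: 0.0221
grip_force: 29.4
```

Emit:
servo_tool(increments=[{"grip": 1, "x": 0, "y": 0, "z": 0, "roll": 0}, {"grip": 1, "x": 0, "y": 0, "z": 0, "roll": 0}, {"grip": 1, "x": 0, "y": 0, "z": 0, "roll": 0}])

```text
clock: 5.88
tcp_pos: [0.6229, 0.053, 0.0559]
orientation: [-0.0, 0.667, 0.745, 0.0]
wrist_force: [-0.1, 0.0, -0.2]
finger_gap: 0.022
grip_force: 29.5
```

```bash
python3 - <<'E'
from h import *
KT,im=shot("scene","c3")
KT2,im2=shot("side","s3")
s=env.get_state();print(s["tcp_pos"],s["orientation"],s["finger_gap"],s["grip_force"])
# crops x4, origins (235,160) and (255,140)
f=lambda a,x,y:cv2.resize(a[y:y+130,x:x+100],None,fx=4,fy=4,interpolation=cv2.INTER_CUBIC)
cv2.imwrite("pics/v3.png",np.hstack([f(im,230,150),f(im2,250,140)])[:,:,::-1])
E
```

```text
[0.6229074  0.053538   0.05624022] [2.45130883e-04 6.66576259e-01 7.45436764e-01 2.47177056e-04] 0.02228720202249789 29.466058891339344
```

View pics/v3.png

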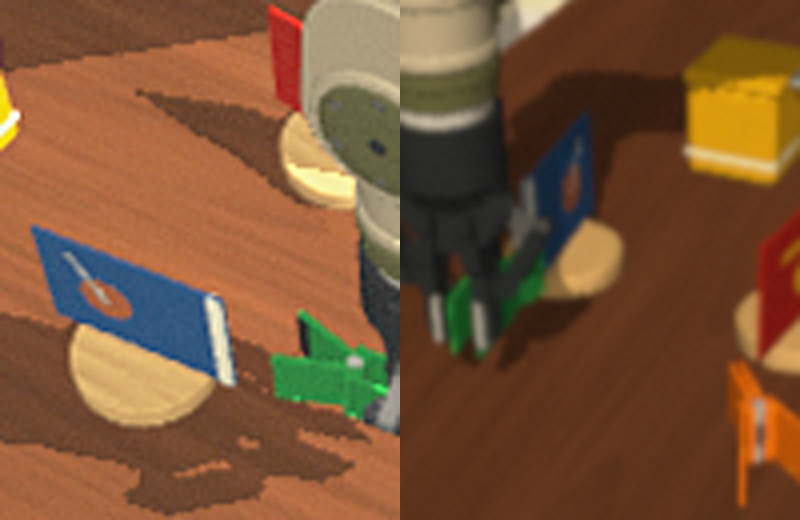

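In the scene crop the gaping jaws' top tips are at about (305.5,228.5) and (298.5,239.3), pin top at (318.8,239.8); the stripe runs from (283.3,224) down to (287,245.8), not yet in the mouth.

```bash
python3 - <<'E'
from h import *
KT=cam("scene");s=env.get_state();w,x,y,z=s["orientation"];M=R.from_quat([x,y,z,w]).as_matrix();t=s["tcp_pos"]
for zt in(.0877,.083):
  P=plane(KT,[(305.5,228.5),(298.5,239.25),(318.75,239.75)],zt);L=(P-t)@M;print("clip tool mm",(L*1000).round(1).tolist(),(L[:2].mean(0)*1000).round(1))
C=np.vstack([plane(KT,[(239,207.5),(284.5,224)],.11),plane(KT,[(287.7,246)],.022)]);L=(C-t)@M
print(C.round(4).tolist());print("card tool mm",(L*1000).round(1).tolist())
e=C[1]-C[0];print(np.degrees(np.arctan2(e[1],e[0])),np.linalg.norm(e),np.degrees(np.arctan2(M[1,0],M[0,0])))
E
```

```text
clip tool mm [[-88.5, -17.7, -31.5], [-91.0, 15.5, -31.4], [-47.3, -1.2, -31.5]] [-89.8  -1.1 -31.5]
clip tool mm [[-90.1, -20.4, -26.8], [-92.6, 12.9, -26.7], [-48.6, -3.8, -26.8]] [-91.3  -3.7 -26.8]
[[0.6526, -0.1977, 0.11], [0.6401, -0.0766, 0.11], [0.6451, -0.0737, 0.022]]
card tool mm [[-252.9, 1.6, -53.7], [-131.3, 2.6, -53.8], [-129.0, 7.8, 34.3]]
95.93290462819216 0.12166918210205174 96.39326181505997
```

Emit:
servo_tool(increments=[{"grip": 1, "x": -12, "y": 2, "z": 0, "roll": 0}, {"grip": 1, "x": -12, "y": 2, "z": 0, "roll": 0}, {"grip": 1, "x": -6, "y": 0, "z": 0, "roll": 0}, {"grip": 1, "x": 0, "y": 0, "z": 0, "roll": 0}, {"grip": 1, "x": 0, "y": 0, "z": 0, "roll": 0}])

```text
clock: 6.4
tcp_pos: [0.6305, 0.0227, 0.0554]
orientation: [0.0, 0.667, 0.745, 0.0]
wrist_force: [-0.4, 0.6, -1.5]
finger_gap: 0.0219
grip_force: 29.4
```

```bash
python3 - <<'E'
from h import *
KT,im=shot("scene","c4")
KT2,im2=shot("side","s4")
s=env.get_state();print(s["tcp_pos"],s["orientation"],s["finger_gap"],s["grip_force"])
f=lambda a,x,y,k:cv2.resize(a[y:y+50,x:x+50],None,fx=8,fy=8,interpolation=cv2.INTER_CUBIC)
cv2.imwrite("pics/v4.png",np.hstack([f(im,272,212,8),f(im2,265,165,8)])[:,:,::-1])
E
```

```text
[0.63028381 0.02333748 0.05522494] [-1.47621155e-04  6.66743955e-01  7.45286840e-01 -5.36089057e-05] 0.02200190992947605 29.442837470887753
```

View pics/v4.png

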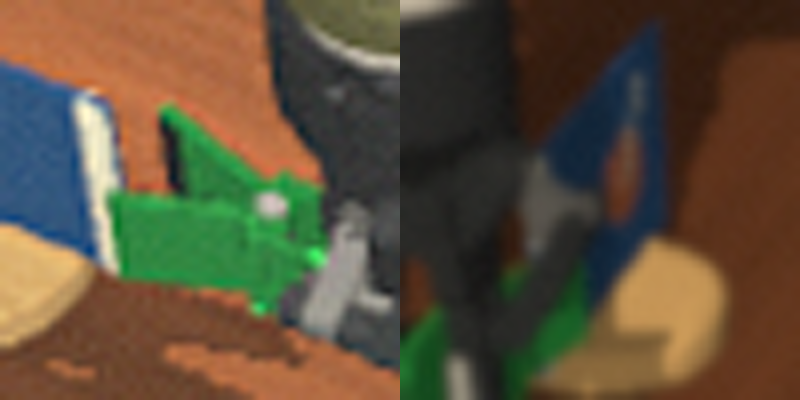

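Scene crop: jaw tip tops at (292.4,225.3) and (286,236), pin (306,237.4); card's outer corner line from (285.5,224) to (286.5,246) — tips just short of the edge. Side view is blocked by fingers.

```bash
python3 - <<'E'
from h import *
KT=cam("scene");s=env.get_state();w,x,y,z=s["orientation"];M=R.from_quat([x,y,z,w]).as_matrix();t=s["tcp_pos"]
P=plane(KT,[(292.4,225.25),(286,236),(306,237.4)],t[2]+.0315);L=(P-t)@M;print((L*1000).round(1).tolist(),(L[:2].mean(0)*1000).round(1))
L=(plane(KT,[(286,246.4)],t[2]+.0315-.044)-t)@M;print("front jaw tip bottom",(L*1000).round(1))
C=np.vstack([plane(KT,[(285.3,223.8)],.11),plane(KT,[(286.7,246)],.020)]);L=(C-t)@M
print((L*1000).round(1).tolist())
E
```

```text
[[-90.6, -18.7, -31.5], [-91.2, 14.1, -31.5], [-46.6, -0.2, -31.5]] [-90.9  -2.3 -31.5]
front jaw tip bottom [[-94.2  17.1  12.5]]
[[-99.0, -2.6, -54.8], [-101.1, 3.9, 35.2]]
```

Emit:
servo_tool(increments=[{"grip": 1, "x": -6, "y": 1, "z": 0, "roll": 0}, {"grip": 1, "x": -6, "y": 0, "z": 0, "roll": 0}, {"grip": 1, "x": -4, "y": 0, "z": 0, "roll": 0}, {"grip": 1, "x": 0, "y": 0, "z": 0, "roll": 0}])

```text
clock: 6.83
tcp_pos: [0.6335, 0.0066, 0.0552]
orientation: [0.0, 0.667, 0.745, -0.0]
wrist_force: [-0.3, -0.1, -0.8]
finger_gap: 0.0219
grip_force: 29.5
```

Emit:
servo_tool(increments=[{"grip": 1, "x": -4, "y": 0, "z": 0, "roll": 0}, {"grip": 1, "x": -4, "y": 0, "z": 0, "roll": 0}, {"grip": 1, "x": -4, "y": 0, "z": 0, "roll": 0}, {"grip": 1, "x": 0, "y": 0, "z": 0, "roll": 0}, {"grip": 1, "x": 0, "y": 0, "z": 0, "roll": 0}])

```text
clock: 7.25
tcp_pos: [0.6346, -0.0046, 0.0553]
orientation: [0.0, 0.667, 0.745, 0.0]
wrist_force: [-0.4, 1.1, -0.3]
finger_gap: 0.0219
grip_force: 29.5
```

```bash
python3 - <<'E'
from h import *
KT,im=shot("scene","c5")
KT2,im2=shot("wrist","w5")
s=env.get_state();print(s["tcp_pos"],s["orientation"],s["finger_gap"],s["grip_force"],s["wrist_force"],s["clock"])
f=lambda a,x,y,k:cv2.resize(a[y:y+50,x:x+50],None,fx=8,fy=8,interpolation=cv2.INTER_CUBIC)
cv2.imwrite("pics/v5.png",np.hstack([f(im,262,205,8),cv2.resize(im2,(640,400))[:,120:520]])[:,:,::-1])
E
```

```text
[ 0.63452933 -0.00423321  0.05526733] [-2.36428694e-05  6.66597207e-01  7.45418113e-01 -2.20953261e-05] 0.0219803839796643 29.453787803649902 [-0.61917411  0.09271975 -0.84766408] 7.35
```

View pics/v5.png

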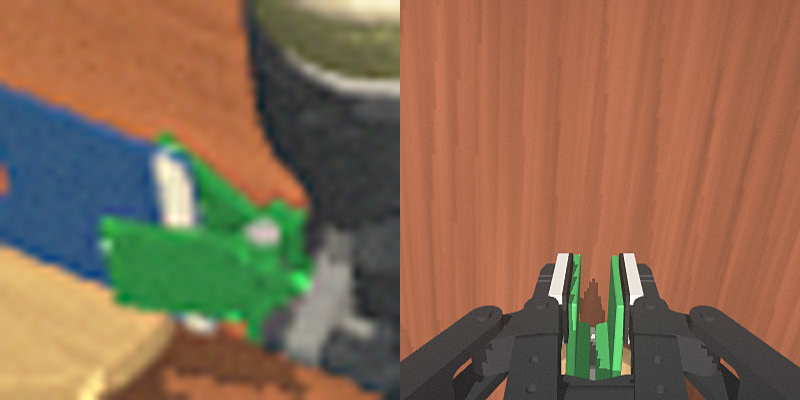

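The stripe is now inside the mouth: jaw tip tops are at (282.6,221.9) and (275,232.5), the pin at (295,234), and the card's top corner is still at about (285,223.8). I'll check these numbers, and that the card has not moved, before handing in.

```bash
python3 - <<'E'
from h import *
KT=cam("scene");s=env.get_state();w,x,y,z=s["orientation"];M=R.from_quat([x,y,z,w]).as_matrix();t=s["tcp_pos"]
L=(plane(KT,[(282.6,221.9),(274.9,232.5),(295,234)],t[2]+.0315)-t)@M;print((L*1000).round(1).tolist(),(L[:2].mean(0)*1000).round(1))
L=(np.vstack([plane(KT,[(285.2,223.8)],.11),plane(KT,[(286.7,246)],.02)])-t)@M;print("edge",(L*1000).round(1).tolist())
a=[cv2.cvtColor(cv2.imread(f"pics/{n}.png")[200:235,232:268],cv2.COLOR_BGR2GRAY).astype(np.float32) for n in("scene0","c4","c5")]
print(cv2.phaseCorrelate(a[0],a[1]),cv2.phaseCorrelate(a[1],a[2]))
E
```

```text
[[-88.5, -19.6, -31.5], [-91.7, 14.3, -31.5], [-46.3, -0.0, -31.5]] [-90.1  -2.6 -31.5]
edge [[-71.3, -3.7, -54.7], [-73.2, 2.7, 35.3]]
((-0.03283609897706441, -0.15068383068851077), 1.0035462765781968) ((0.035638316040259355, 0.057037640265225065), 0.9859095635237517)
```

The edge is about 26 mm inside the pin and within about 1 mm of the clip's mid plane, and the card has not moved. Handing in.

```bash
python3 -c "
from h import *
print(env.hand_in())"
```

```text
the job is handed in; nothing more can be done
None
```

I handed the job in with the green clip still squeezed and held gaping around the blue card's striped edge; by my camera measurements the edge is about 26 mm from the pin, near the clip's mid plane, and the card has not moved, but hand-in returned no verdict.

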